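# Open the board rack's latched gate and hold it wide

## Task

Open the barred gate of the aluminium circuit-board rack so that a colleague can take the boards out. First squeeze together the two ears of the tall-eared catch on top of the rack as far as they go (it stays open), and only then those of the low-eared catch; next take the gate by its upright post, swing it out towards you past its detent until it stands square to the rack's front or a little wider, and finish still holding the post there, because the gate swings back when let go. Leave the sorter box, tape roll, battery, marker and tin where they lie.

Things in the scene. Friction and masses are not known exactly. Their poses are not given: they have to be found in the camera images.
- rack: Fixed aluminium rack, 86 x 244 x 66 mm (x, y, z), with boards in it; place and yaw vary. Origin on the bench under its middle; x points away from its gated front, y to the left along it, z up. The top deck bar, 66 mm above the bench, lies at x = -48 to -6 mm. The gate closes the front at x = -59 to -51 mm; it is 64 mm high, with small strike studs up to 83 mm. A 5 mm high foot reaches x = -110 mm.
- tall: The tall-eared squeeze catch, fixed on the rack's deck at x = -22 mm, y = +48 or -48 mm of the rack (the two catches may swap places), turned with the rack. Origin midway between its ears, on the deck (66 mm above the bench). Two black upright ears, left and right of the origin along y, each 20 mm along x and 5 mm thick, rise to 44 mm above the deck; 44 mm over their outer faces.
- low: The low-eared squeeze catch: the same as the tall one, but its ears rise only 26 mm above the deck. Origin likewise midway between the ears, on the deck. From each catch two barbed prongs run forward to 46 mm in front of its origin, 4 to 14 mm above the deck; shut, they keep the gate closed.
- tall_ear_l: The tall catch's left ear (its +y side); its frame is the catch's when shut and moves inwards 7 mm with the ear.
- tall_ear_r: The tall catch's right ear (its -y side), likewise.
- low_ear_l: The low catch's left ear (its +y side), likewise.
- low_ear_r: The low catch's right ear (its -y side), likewise.
- tall_slide_l (a joint): Inward travel of the tall catch's ears in m: 0 shut, 0.007 fully open. Pinched along y, both ears move inwards together (they are geared), 7 mm each against about 6 N of friction in all, to 30 mm over their outer faces, and stay where they are left. Below about 0.005 the barbs still block the gate.
- low_slide_l (a joint): Inward travel of the low catch's ears in m: 0 shut, 0.007 fully open; it works like the tall one.
- gate (a joint): Gate angle in rad: 0 shut, growing as it swings out towards the robot, clockwise seen from above, about the upright hinge at its left end; stop at 1.75. A spring always pulls it shut (about 2.5 N at the post when shut, 4 N when wide). From 0.35 to 0.65 rad the gate rides over a ball detent in the rack's foot: about 7 N at the post in all.
- pull_post: The gate's upright round post, to be held: black, 14 mm in diameter, from 42 to 106 mm above the bench, 45 mm in front of the gate's middle plane and 130 mm along the gate from the hinge. A 10 mm wide bracket, 46 to 56 mm above the bench, joins it to the gate. Origin on the post's axis at bench height; its frame turns with the gate.
- post_grip (a point): Point on the post's axis 90 mm above the bench, a good place to grip.
- gate_hinge (a point): Point on the gate's upright hinge axis, 66 mm above the bench.
- sorter: Bystander: clear sorter box, 89 x 130 x 28 mm, loose, origin under its middle.
- tape: Bystander: roll of tan tape, 99 mm across, 25 mm high, loose, lying flat.
- cell: Bystander: small battery lying down, 15 x 51 mm, loose.
- marker: Bystander: white and red marker pen, 17 x 135 mm, lying, loose.
- tin: Bystander: round open tin, 60 mm across, 28 mm high, loose.

How it is judged (in metres and radians):
On the way, in this order (a step that is already met when the one before it is completed fails the run):
1. the tall-eared catch is squeezed open, a finger on each ear, the low-eared one still shut (value of joint tall_slide_l above 0.0055 m and value of joint low_slide_l below 0.002 m and contact force between the fingers and tall_ear_l above 1 N and contact force between the fingers and tall_ear_r above 1 N), for 0.1 s.
2. then the low-eared catch is squeezed open, a finger on each ear, the tall-eared one still open (value of joint each of low_slide_l, tall_slide_l above 0.0055 m and contact force between the fingers and low_ear_l above 1 N and contact force between the fingers and low_ear_r above 1 N), for 0.1 s.
3. the gate is swung past its detent (over 0.9 rad) by its post (value of joint gate above 0.9 rad and contact force between the fingers and pull_post above 1 N), for 0.05 s.
At the end, for the whole second after the job is handed in: The gate stands still at more than 1.35 rad (77 degrees) open, the fingers hold it by its post (over 1 N), and both catches are still open (over 5.5 mm of travel) (value of joint gate above 1.35 rad and velocity of joint gate between -0.1 and 0.1 rad/s and contact force between the fingers and pull_post above 1 N and value of joint each of tall_slide_l, low_slide_l above 0.0055 m); the arm keeps its last pose, push and grip.
It fails at once if the sorter box, tape, battery, marker or tin is moved by more than 30 mm (distance of any of sorter, tape, cell, marker, tin from where it was at the start of the episode above 0.03 m).
It also fails if it takes over 48 s, if anything falls off the work surface, if the arm or the gripper's body presses on something with over 40 N, if the wrist force passes 120 N, or if a joint passes its speed limit or range.

## Robot

A 6-joint arm with a two-finger parallel gripper is mounted at the origin on a cart in front of the work surface, level with it; the furniture and walls round the work are solid. World frame = base frame: x ahead of the robot, y to its left, z up, the work surface at z = 0. Lengths are in mm, angles in rad, forces in N, time in s.
With the tool pointing down it reaches from about 275 to 1000 mm from the base axis. Payload 8.4 kg.
Tool frame: the origin (TCP) lies at the very end of the fingers, on their centre line; the grasp point (between the pads) lies 19 mm behind it; z points along the fingers, y is the line along which they close (so a half turn about z gives the same grasp; the last joint's range is limited). The gripper opens to 85 mm and grips with 20 to 120 N. Pads are 22 mm wide; open, the fingers measure 114 mm over their backs; the gripper's body (76 mm by 85 mm) begins 54 mm behind the grasp point. The pads swing forward as they close: fully open they stand 13 mm farther back than shut.
Start: joints at [-1.248, 0.353, 1.633, -0, 1.155, -0.002], TCP at [199.448, -592.325, 231.281] pointing down, gripper open.
Joint ranges: [-2.63, 2.63], [-0.92, 2.1], [0.06, 2.66], [-1.3, 4.44], [0, 2.69], [-3.02, 3.02]. Speed limits (rad/s): [2.22, 2.22, 2.79, 3.14, 3.14, 3.14].

## Interface

Orientations are given as [roll, pitch, yaw] about the fixed x, y, z axes, in that order (R = Rz(yaw) Ry(pitch) Rx(roll)).
In Python, from rig import r, vision gives the robot as it stands. The module is installed in compiled form; this text tells all that it offers.
- The arm moves only by the tool play_rows, never from a script. Its argument "steps" is a list of rows, each an object with "delta_pos": the shift along the tool's x, y, z in cm, a list of three; "yaw": the turn about the tool's z in rad; "jaw": the opening in per cent of the stroke, from 0 (shut) to 100 (fully open). A call has exactly 8 rows; each row is the pose to reach, as a shift and turn from the pose commanded when the call began, along the tool's axes at that moment; what a row does not reach only later rows make up. A row lasts 1/10 s, in which the tool goes at most 50 mm and 8.59 degrees, less where a joint would pass 70% of its speed; a pose out of reach is approached as far as the arm can. A call with a gripper value outside its range is refused whole. The fingers move at their own pace and stop on an object; "grip_force" is the grip in N (left out, the last holds). Time passes only in rows, so rows that repeat a pose let the fingers close, or fill a call up. It gives the time, the measured TCP pose, the force, the opening and the grip force at its end, in the units of the state.
- r.sense(): the state, without advancing time (a new reading comes with each control period).
- vision.grab_frame(name): name is "scene" or "top" or "wrist"; returns (picture, depth): 480x640x3 uint8, red, green, blue; 480x640 float32, mm along the optical axis (not along the pixel's ray), 0 where there is no reading.
- vision.calibration(name): a dict with "mtx" (3x3 intrinsics, pixels), "extrinsics" (4x4, takes a point from camera to world coordinates). Camera axes: x right, y down, z forward; pixel columns grow to the right and rows downward; lengths in mm; the calibration is good to about 2 mm. The wrist camera is an equidistant fisheye: a pixel r from the principal point sees the ray r / f radians off the axis. A picture is of the moment at which its call begins: read the wrist's pose just before it. calibration takes no time and is no camera call; for the wrist camera it gives the pose at the moment of the call.
- r.sign_off(): hands the job in; it is judged then, once.
Trained networks look in the newest picture that a camera, given by its name, has taken for a name from the list of things; names that differ only in an ending like _2 or _b are one class to them, and where a whole thing is asked for, a point or a joint stands for the part that bears it (a point fixed in the world has none). Each returns a list of dicts, best first, with "conf" (0 to 1); they miss things now and then, are a little off and sometimes report something else, mostly with a low value. They report only what shows in the picture. A call takes as long as a camera call.
- vision.cut_out(camera, thing): "region" (480x640 bool, what is visible of it) and "uv" ([column, row] in pixels, amid what is visible of it).
- vision.landmark_of(camera, thing): "uv" ([column, row] in pixels: a listed point, or the origin of a listed thing).
The state is a dict: "clock": time; "qpos": joint angles; "qvel": joint speeds; "joint_efforts": joint torques, N m; "eef_pos": TCP position; "tcp_rot": TCP orientation; "contact_force": force on the tool from outside, world axes, zero at the start; "wrist_torque": the same for the moment, N m; "opening": opening from 0.0 (shut) to 1.0 (fully open); "grasp_force": force on a finger pad.
Only numpy, scipy, OpenCV 4.12 (cv2) and the standard library are available. Lean on these libraries where they do the work, as an engineer would, in place of code of your own. Each camera call takes 0.05 s, during which the arm holds its last target. There are 200 camera calls.

## Working session

There is one attempt and no reset: what is moved stays moved. The work goes in short steps, Python scripts to look and compute and a tool call to move; the robot and the scene stay as the last step left them, time stands still between calls to the robot, and variables do not carry over. Pictures are saved under pics/ and viewed, at most 10 in all, crops included, and the job is handed in when it is done.

Besides the shell and the picture viewer there is one more tool, called after "Emit:" as a command line: name --argument value ..., lists and objects as JSON in quotes. play_rows: Moves the arm, as the interface text tells. Its arguments: {"type":"object","properties":{"steps":{"type":"array"},"grip_force":{"type":"number"}},"required":["steps"]}

```bash
mkdir -p pics
cat > h.py <<'E'
import numpy as np, cv2
from rig import r, vision
from scipy.spatial.transform import Rotation as R
def world(cam,uv,depth=None,z=None):
    c=vision.calibration(cam);K=np.array(c["mtx"]);T=np.array(c["extrinsics"])
    uv=np.atleast_2d(uv).astype(float)
    d=np.c_[(uv-K[:2,2])/[K[0,0],K[1,1]],np.ones(len(uv))]
    w=d@T[:3,:3].T;o=T[:3,3]
    s=np.asarray(depth).reshape(-1,1) if depth is not None else ((z-o[2])/w[:,2])[:,None]
    return o+w*s
E
python3 - <<'E'
from h import *
s=r.sense();print(s)
ims=[]
for cam in("scene","top"):
    im,d=vision.grab_frame(cam);cv2.imwrite(f"pics/{cam}0.png",im[:,:,::-1]);np.save(cam+"d",d)
    print(cam,np.round(vision.calibration(cam)["extrinsics"],3).tolist())
    for n,z in(("tall",66),("low",66),("post_grip",90),("gate_hinge",66),("rack",0),("pull_post",0),("tall_ear_l",66),("low_ear_l",66)):
        for q in vision.landmark_of(cam,n)[:2]:print(cam,n,round(q["conf"],2),np.round(q["uv"]),np.round(world(cam,q["uv"],z=z)[0]))
E
```

```text
{'clock': 0.0, 'qpos': array([-1.24843775e+00,  3.53647952e-01,  1.63417223e+00,  4.17648573e-05,
        1.15525305e+00, -2.38851126e-03]), 'qvel': array([-0.00217139, -0.00155298, -0.00027619, -0.00087157, -0.00026323,
       -0.00113011]), 'joint_efforts': array([-1.08431213e-03, -6.05242109e+01, -3.42070198e+01, -6.65520179e-05,
        9.12227231e-03, -5.62369632e-05]), 'eef_pos': array([ 199.27360562, -591.83527685,  230.5455361 ]), 'tcp_rot': array([-3.14011218e+00, -4.17217965e-05,  3.24730171e-01]), 'contact_force': array([-0.81658765, -0.34040353,  0.46584347]), 'wrist_torque': array([-0.03999107,  0.0092052 , -0.0088998 ]), 'grasp_force': 0.0, 'opening': 1.0001371367515253}
scene [[-0.546, -0.586, 0.598, -305.1], [-0.837, 0.39, -0.383, 437.392], [-0.009, -0.71, -0.704, 1067.643], [0.0, 0.0, 0.0, 1.0]]
scene tall 0.62 [271. 232.] [611.  17.  66.]
scene tall 0.42 [272. 230.] [617.  11.  66.]
scene low 0.52 [299. 213.] [632. -81.  66.]
scene post_grip 0.49 [309. 233.] [533. -50.  90.]
scene gate_hinge 0.87 [259. 252.] [565.  75.  66.]
scene gate_hinge 0.23 [300. 216.] [622. -
[... 246 characters left out ...]
8. -79.  66.]
top [[0.018, -0.994, 0.109, 384.762], [-1.0, -0.018, -0.004, -78.769], [0.006, -0.109, -0.994, 1279.15], [0.0, 0.0, 0.0, 1.0]]
top tall 0.69 [388. 236.] [ 530. -223.   66.]
top tall 0.66 [280. 196.] [613.  14.  66.]
top low 0.57 [320. 190.] [630. -75.  66.]
top post_grip 0.56 [310. 230.] [538. -55.  90.]
top gate_hinge 0.79 [252. 216.] [568.  72.  66.]
top gate_hinge 0.17 [312. 225.] [552. -58.  66.]
top rack 0.8 [300. 189.] [643. -26.   0.]
top pull_post 0.43 [313. 235.] [537. -60.   0.]
top tall_ear_l 0.59 [276. 195.] [616.  22.  66.]
top tall_ear_l 0.45 [284. 197.] [612.   5.  66.]
top low_ear_l 0.55 [320. 192.] [624. -75.  66.]
top low_ear_l 0.4 [322. 190.] [629. -77.  66.]
```

Run:
```python
import cv2,numpy as np
t=cv2.imread("pics/top0.png");s=cv2.imread("pics/scene0.png")
a=cv2.resize(t,(400,300));b=cv2.resize(s,(400,300))
c=cv2.resize(t[160:260,235:368],(400,300),interpolation=cv2.INTER_CUBIC);d=cv2.resize(s[165:285,230:390],(400,300),interpolation=cv2.INTER_CUBIC)
cv2.imwrite("pics/m0.png",np.vstack([np.hstack([a,b]),np.hstack([c,d])]))
```

```text
(no output)
```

View pics/m0.png

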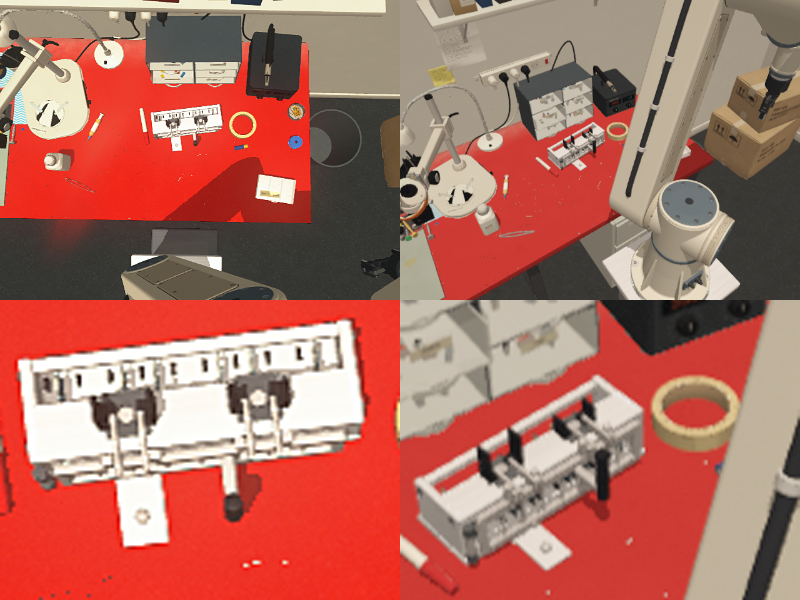

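```bash
cat >> h.py <<'E'
def rel(p,yaw,base=None):
    "tool-frame shift in cm and turn to reach TCP p (mm) with world yaw, tool pointing down"
    s=base or r.sense();M=R.from_euler("xyz",s["tcp_rot"])
    d=M.inv().apply(np.array(p)-s["eef_pos"])/10
    t=-(yaw-s["tcp_rot"][2]);t=(t+np.pi)%(2*np.pi)-np.pi
    print("rel",np.round(d,2),"turn",round(t,3))
E
python3 - <<'E'
from h import *
from scipy.optimize import least_squares
import itertools
M=np.array([[-22,48],[-22,48],[-22,-48],[-22,-48]]);P=np.array([[613,14],[611,17],[630,-75],[632,-81]])
# deck points from top depth
d=np.load("topd.npy");vv,uu=np.mgrid[150:270,225:375];uv=np.c_[uu.ravel(),vv.ravel()]
W=world("top",uv,depth=d[vv,uu].ravel());k=(W[:,2]>58)&(W[:,2]<74);Q=W[k]
print(len(Q),np.round(cv2.minAreaRect(Q[:,:2].astype(np.float32)),1) if 0 else cv2.minAreaRect(Q[:,:2].astype(np.float32)))
for z in(100,104,108,112): print(z,np.round(W[(W[:,2]>z-2)&(W[:,2]<z+2)],0)[:8].tolist())
rel([560,-30,320],0.165)
for n in("sorter","tape","cell","marker","tin"):
    for q in vision.landmark_of("top",n)[:1]:print(n,round(q["conf"],2),np.round(world("top",q["uv"],z=5)[0]))
c=vision.calibration("wrist");print(np.round(c["extrinsics"],3),c["mtx"])
E
```

```text
2854 ((599.7061157226562, -29.012344360351562), (136.67318725585938, 247.57408142089844), 8.268152236938477)
100 [[609.0, 38.0, 102.0], [610.0, -2.0, 100.0], [603.0, 2.0, 102.0], [604.0, -2.0, 99.0], [596.0, 38.0, 100.0], [549.0, -58.0, 102.0], [545.0, -58.0, 99.0], [536.0, -58.0, 100.0]]
104 [[620.0, 0.0, 104.0], [617.0, 4.0, 106.0], [615.0, 4.0, 106.0], [611.0, 38.0, 103.0], [608.0, 42.0, 106.0], [607.0, -2.0, 104.0], [605.0, -2.0, 104.0], [600.0, 37.0, 106.0]]
108 [[621.0, 4.0, 108.0], [619.0, 4.0, 109.0], [617.0, 2.0, 109.0], [617.0, -0.0, 109.0], [612.0, 42.0, 107.0], [613.0, 4.0, 107.0], [613.0, 2.0, 108.0], [612.0, -0.0, 109.0]]
112 [[621.0, 2.0, 110.0], [618.0, 2.0, 111.0], [615.0, 42.0, 112.0], [613.0, 41.0, 113.0], [613.0, 39.0, 112.0], [614.0, -0.0, 110.0], [612.0, 40.0, 110.0], [609.0, 41.0, 112.0]]
rel [ 52.11 -41.79  -8.87] turn 0.16
sorter 0.78 [ 385. -337.    5.]
tape 0.62 [ 616. -230.    5.]
cell 0.55 [ 543. -227.    5.]
marker 0.76 [611. 124.   5.]
tin 0.66 [ 669. -426.    5.]
[[ 3.19000e-01 -9.05000e-01 -2.81000e-01  2.70760e+02]
 [-9.48000e-01 -3.05000e-01 -9.50000e-02 -5.66943e+02]
 [ 0.00000e+00  2.96000e-01 -9.55000e-01  3.73809e+02]
 [ 0.00000e+00  0.00000e+00  0.00000e+00  1.00000e+00]] [[371.64829954   0.         308.36942974]
 [  0.         371.64829954 239.25159763]
 [  0.           0.           1.        ]]
```

```bash
python3 -c "
from h import *
rel([600,-30,330],0.144+np.pi)"
```

```text
rel [ 55.9  -40.51  -9.87] turn -2.961
```

Emit:
play_rows --steps '[{"delta_pos": [2.5,-2,-3],"yaw": -0.14,"jaw": 100},{"delta_pos": [5.5,-4.5,-5],"yaw": -0.28,"jaw": 100},{"delta_pos": [8.5,-7,-7],"yaw": -0.42,"jaw": 100},{"delta_pos": [12,-9.5,-9],"yaw": -0.56,"jaw": 100},{"delta_pos": [15.5,-12,-10],"yaw": -0.7,"jaw": 100},{"delta_pos": [19,-14.5,-10],"yaw": -0.84,"jaw": 100},{"delta_pos": [22.5,-17,-10],"yaw": -0.98,"jaw": 100},{"delta_pos": [26,-19.5,-10],"yaw": -1.12,"jaw": 100}]'

```text
clock: 1.95
eef_pos: [384.4, -323.1, 331.7]
tcp_rot: [3.141, 0.0, 1.45]
contact_force: [0.6, -1.1, 0.3]
opening: 0.997
grasp_force: 0.0
```

```bash
python3 -c "
from h import *
s=r.sense();print(s['clock'],s['eef_pos'],s['tcp_rot'],s['qpos'])
rel([600,-30,330],0.144+np.pi)"
```

```text
1.95 [ 384.39380564 -323.07880233  331.68128568] [3.14080529e+00 4.71087989e-04 1.45035377e+00] [-7.01960276e-01  7.08989236e-02  1.76570315e+00  4.02607783e-05
  1.30407387e+00 -5.81528496e-01]
rel [31.69 17.88  0.17] turn -1.835
```

Emit:
play_rows --steps '[{"delta_pos": [2.5,1.4,0],"yaw": -0.14,"jaw": 100},{"delta_pos": [5,2.8,0],"yaw": -0.28,"jaw": 100},{"delta_pos": [7.5,4.2,0],"yaw": -0.42,"jaw": 100},{"delta_pos": [10,5.6,0],"yaw": -0.56,"jaw": 100},{"delta_pos": [12.5,7,0],"yaw": -0.7,"jaw": 100},{"delta_pos": [15,8.4,0],"yaw": -0.84,"jaw": 100},{"delta_pos": [17.5,9.8,0],"yaw": -0.98,"jaw": 100},{"delta_pos": [20,11.2,0],"yaw": -1.12,"jaw": 100}]'

```text
clock: 2.75
eef_pos: [520.5, -139.2, 331.4]
tcp_rot: [3.142, 0.0, 2.571]
contact_force: [0.3, -0.1, 0.2]
opening: 1.0
grasp_force: 0.0
```

```bash
python3 -c "
from h import *
s=r.sense();print(s['clock'],s['eef_pos'],s['tcp_rot'],s['qpos'])
rel([600,-30,330],0.144+np.pi)"
```

```text
2.75 [ 520.48401264 -139.16606132  331.40469049] [3.14153557e+00 2.73828459e-04 2.57059235e+00] [-2.64032653e-01  1.33739705e-01  1.69557332e+00 -2.93040822e-05
  1.31200135e+00 -1.26382119e+00]
rel [-0.79 13.48  0.14] turn -0.715
```

Emit:
play_rows --steps '[{"delta_pos": [0,2.5,0],"yaw": -0.14,"jaw": 100},{"delta_pos": [0,5,0],"yaw": -0.28,"jaw": 100},{"delta_pos": [0,7.5,0],"yaw": -0.42,"jaw": 100},{"delta_pos": [0,10,0],"yaw": -0.56,"jaw": 100},{"delta_pos": [-0.4,12,0],"yaw": -0.7,"jaw": 100},{"delta_pos": [-0.8,13.5,0.1],"yaw": -0.715,"jaw": 100},{"delta_pos": [-0.8,13.5,0.1],"yaw": -0.715,"jaw": 100},{"delta_pos": [-0.8,13.5,0.1],"yaw": -0.715,"jaw": 100}]'

```text
clock: 3.55
eef_pos: [599.9, -31.7, 330.0]
tcp_rot: [-3.141, -0.001, -3.006]
contact_force: [-0.1, -0.5, -0.2]
opening: 0.995
grasp_force: 0.0
```

```bash
cat >> h.py <<'E'
def wray(uv):
    c=vision.calibration("wrist");K=np.array(c["mtx"]);T=np.array(c["extrinsics"])
    D=np.zeros(4);p=cv2.fisheye.undistortPoints(np.array(uv,float).reshape(-1,1,2),K,D).reshape(-1,2)
    return T[:3,3],np.c_[p,np.ones(len(p))]@T[:3,:3].T
def wz(uv,z):
    o,w=wray(uv);return o+w*((z-o[2])/w[:,2])[:,None]
def wd(uv,d):
    o,w=wray(uv);return o+w*np.asarray(d).reshape(-1,1)
E
python3 - <<'E'
from h import *
s=r.sense();print(s['eef_pos'],s['tcp_rot'][2])
im,d=vision.grab_frame("wrist");cv2.imwrite("pics/w0.png",im[:,:,::-1])
for n,z in(("tall",66),("low",66),("post_grip",90),("gate_hinge",66),("rack",0),("pull_post",0),("tall_ear_l",66),("tall_ear_r",66),("low_ear_l",66),("low_ear_r",66)):
    for q in vision.landmark_of("wrist",n)[:2]:print(n,round(q["conf"],2),np.round(q["uv"]),np.round(wz([q["uv"]],z)[0]))
vv,uu=np.mgrid[0:480,0:640];k=d>0;P=wd(np.c_[uu[k],vv[k]],d[k]);np.save("P",P)
E
```

```text
[599.93641788 -31.67077172 329.98293186] -3.0061020949366166
tall 0.65 [353. 214.] [613.  21.  66.]
low 0.91 [268. 211.] [623. -74.  66.]
post_grip 0.85 [288. 140.] [540. -60.  90.]
gate_hinge 0.71 [408. 181.] [566.  78.  66.]
rack 0.63 [310. 216.] [637. -24.   0.]
pull_post 0.63 [294. 140.] [543. -58.   0.]
tall_ear_l 0.43 [353. 211.] [610.  22.  66.]
tall_ear_l 0.25 [354. 213.] [612.  23.  66.]
tall_ear_r 0.43 [353. 211.] [610.  22.  66.]
tall_ear_r 0.25 [354. 213.] [612.  24.  66.]
```

View pics/w0.png

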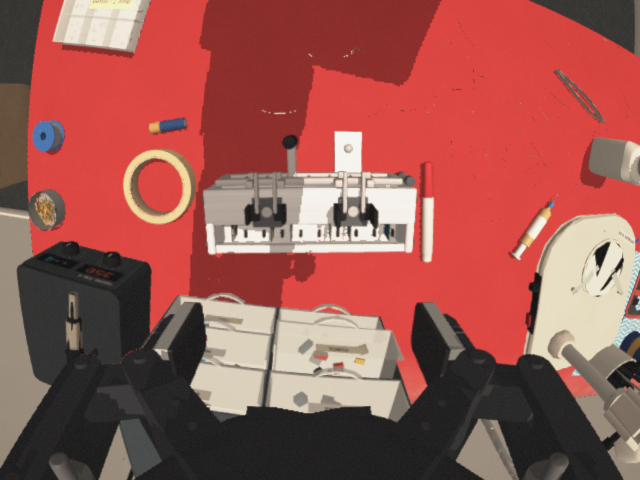

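Run:
```python
from h import *
from scipy.cluster.hierarchy import fcluster,linkage
P=np.load("P.npy");roi=(P[:,0]>480)&(P[:,0]<680)&(abs(P[:,1]+29)<140)
def show(lo,hi):
    Q=P[roi&(P[:,2]>lo)&(P[:,2]<hi)];L=fcluster(linkage(Q[:,:2]),6,"distance")
    for i in set(L):
        q=Q[L==i]
        if len(q)>8:print((lo,hi),len(q),np.round(q.mean(0),1),np.round(q.min(0)),np.round(q.max(0)))
show(97,125);show(84,96)
D=P[roi&(P[:,2]>61)&(P[:,2]<70)]
print(len(D),cv2.minAreaRect(D[:,:2].astype(np.float32)))
# deck planes: trimmed extents vs yaw
for yaw in np.arange(.09,.19,.01):
    c,s=np.cos(yaw),np.sin(yaw);u=D[:,:2]@[[c,-s],[s,c]]
    h,_=np.histogram(u[:,0],40);print(round(yaw,2),np.round(np.percentile(u,[1,99],axis=0).T,1).tolist(),round((h.astype(float)**2).sum()/1e3))
```

```text
(97, 125) 151 [541.7 -57.8 105.9] [535. -65.  97.] [549. -52. 108.]
(97, 125) 123 [6.104e+02 3.000e-01 1.080e+02] [602.  -3.  97.] [621.   4. 112.]
(97, 125) 135 [605.   39.1 108.1] [596.  36.  98.] [615.  44. 112.]
(84, 96) 26 [607.4  -1.3  89.1] [602.  -3.  85.] [619.   1.  96.]
(84, 96) 44 [603.9  37.6  89.6] [596.  36.  84.] [615.  39.  96.]
(84, 96) 92 [625.1 -92.9  90.8] [615. -96.  85.] [635. -90.  94.]
(84, 96) 106 [619.2 -54.4  91.1] [610. -58.  85.] [629. -51.  94.]
9188 ((599.7470092773438, -29.215499877929688), (135.86390686035156, 248.01304626464844), 8.444991111755371)
0.09 [[571.6, 663.0], [-201.5, 38.4]] 3802
0.1 [[571.4, 661.5], [-207.7, 32.2]] 3896
0.11 [[571.2, 659.9], [-213.9, 26.0]] 3996
0.12 [[570.8, 658.5], [-220.0, 19.9]] 4087
0.13 [[570.4, 657.1], [-226.2, 13.7]] 4160
0.14 [[569.7, 655.7], [-232.3, 7.6]] 4259
0.15 [[568.6, 654.8], [-238.4, 1.5]] 4267
0.16 [[567.2, 654.0], [-244.6, -4.6]] 4197
0.17 [[565.4, 653.1], [-250.7, -10.8]] 4123
0.18 [[563.4, 652.4], [-256.8, -16.9]] 4036
```

```bash
python3 -c "
from h import *
rel([607.8,20.5,82],0.148+np.pi)"
```

```text
rel [-1.47  5.05 24.83] turn -0.01
```

Emit:
play_rows --steps '[{"delta_pos": [-0.7,2.5,2],"yaw": -0.01,"jaw": 100},{"delta_pos": [-1.5,5,5],"yaw": -0.01,"jaw": 100},{"delta_pos": [-1.5,5.05,9],"yaw": -0.01,"jaw": 100},{"delta_pos": [-1.5,5.05,13],"yaw": -0.01,"jaw": 100},{"delta_pos": [-1.5,5.05,17],"yaw": -0.01,"jaw": 100},{"delta_pos": [-1.5,5.05,18],"yaw": -0.01,"jaw": 100},{"delta_pos": [-1.5,5.05,18],"yaw": -0.01,"jaw": 100},{"delta_pos": [-1.5,5.05,18],"yaw": -0.01,"jaw": 100}]'

```text
clock: 4.9
eef_pos: [609.3, 20.6, 152.1]
tcp_rot: [-3.141, 0.002, -2.994]
contact_force: [-0.0, -0.4, 0.6]
opening: 0.999
grasp_force: 0.0
```

Run:
```python
from h import *
rel([607.8,20.5,82],0.148+np.pi)
im,d=vision.grab_frame("wrist");cv2.imwrite("pics/w1.png",im[:,:,::-1])
vv,uu=np.mgrid[0:480,0:640];k=d>0;P=wd(np.c_[uu[k],vv[k]],d[k])
from scipy.cluster.hierarchy import fcluster,linkage
roi=(P[:,0]>500)&(P[:,0]<660)&(abs(P[:,1]+29)<100)
for lo,hi in((104,114),(87,96)):
    Q=P[roi&(P[:,2]>lo)&(P[:,2]<hi)];L=fcluster(linkage(Q[:,:2]),6,"distance")
    for i in set(L):
        q=Q[L==i]
        if len(q)>15:print((lo,hi),len(q),np.round(q.mean(0),1),np.round(q.min(0)),np.round(q.max(0)))
```

```text
rel [0.17 0.01 7.  ] turn 0.0
(104, 114) 491 [541.6 -57.3 106.1] [535. -65. 104.] [548. -51. 108.]
(104, 114) 350 [605.1  39.5 109.2] [596.  36. 104.] [616.  43. 112.]
(104, 114) 355 [610.8   1.1 109.2] [601.  -3. 104.] [622.   5. 112.]
(87, 96) 110 [540.9 -52.5  91.3] [535. -59.  87.] [548. -51.  96.]
(87, 96) 288 [618.9 -54.2  91. ] [610. -58.  87.] [629. -51.  94.]
(87, 96) 270 [624.8 -92.9  91. ] [616. -97.  87.] [635. -90.  94.]
(87, 96) 94 [606.7   2.   92.1] [602.  -3.  87.] [619.   5.  96.]
(87, 96) 78 [601.3  37.9  92.7] [596.  36.  87.] [615.  42.  96.]
```

View pics/w1.png

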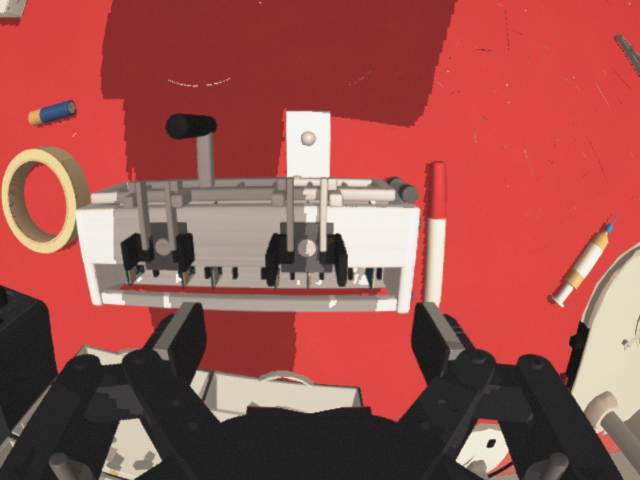

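Emit:
play_rows --steps '[{"delta_pos": [0.15,0,3],"yaw": 0,"jaw": 100},{"delta_pos": [0.15,0,6],"yaw": 0,"jaw": 100},{"delta_pos": [0.15,0,7],"yaw": 0,"jaw": 100},{"delta_pos": [0.15,0,7],"yaw": 0,"jaw": 60},{"delta_pos": [0.15,0,7],"yaw": 0,"jaw": 45},{"delta_pos": [0.15,0,7],"yaw": 0,"jaw": 20},{"delta_pos": [0.15,0,7],"yaw": 0,"jaw": 20},{"delta_pos": [0.15,0,7],"yaw": 0,"jaw": 20}]' --grip_force 40

```text
clock: 5.75
eef_pos: [608.4, 19.2, 82.8]
tcp_rot: [-3.139, 0.004, -2.993]
contact_force: [-0.7, -7.0, 10.9]
opening: 0.326
grasp_force: 40.2
```

Emit:
play_rows --steps '[{"delta_pos": [0,0,0],"yaw": 0,"jaw": 20},{"delta_pos": [0,0,0],"yaw": 0,"jaw": 20},{"delta_pos": [0,0,0],"yaw": 0,"jaw": 20},{"delta_pos": [0,0,0],"yaw": 0,"jaw": 20},{"delta_pos": [0,0,0],"yaw": 0,"jaw": 20},{"delta_pos": [0,0,0],"yaw": 0,"jaw": 20},{"delta_pos": [0,0,0],"yaw": 0,"jaw": 20},{"delta_pos": [0,0,0],"yaw": 0,"jaw": 20}]'

```text
clock: 6.55
eef_pos: [608.4, 19.2, 82.8]
tcp_rot: [-3.139, 0.004, -2.993]
contact_force: [-0.9, -7.5, 10.3]
opening: 0.326
grasp_force: 40.0
```

Emit:
play_rows --steps '[{"delta_pos": [0,0,0],"yaw": 0,"jaw": 60},{"delta_pos": [0,0,0],"yaw": 0,"jaw": 100},{"delta_pos": [0,0,0],"yaw": 0,"jaw": 100},{"delta_pos": [0,0,-3],"yaw": 0,"jaw": 100},{"delta_pos": [0,0,-6],"yaw": 0,"jaw": 100},{"delta_pos": [0,0,-7],"yaw": 0,"jaw": 100},{"delta_pos": [0,0,-7],"yaw": 0,"jaw": 100},{"delta_pos": [0,0,-7],"yaw": 0,"jaw": 100}]'

```text
clock: 7.35
eef_pos: [606.1, 20.5, 149.4]
tcp_rot: [3.141, -0.001, -2.993]
contact_force: [-0.1, -0.2, -0.5]
opening: 1.002
grasp_force: 0.0
```

Run:
```python
from h import *
rel([622,-74.5,70],0.148+np.pi)
print(r.sense()['opening'])
```

```text
rel [-0.18 -9.64  7.94] turn 0.0
1.0020873314161614
```

Emit:
play_rows --steps '[{"delta_pos": [-0.1,-4,0],"yaw": 0,"jaw": 100},{"delta_pos": [-0.15,-8,0],"yaw": 0,"jaw": 100},{"delta_pos": [-0.2,-9.65,0],"yaw": 0,"jaw": 100},{"delta_pos": [-0.2,-9.65,0],"yaw": 0,"jaw": 100},{"delta_pos": [-0.2,-9.65,3],"yaw": 0,"jaw": 100},{"delta_pos": [-0.2,-9.65,6],"yaw": 0,"jaw": 100},{"delta_pos": [-0.2,-9.65,7.8],"yaw": 0,"jaw": 100},{"delta_pos": [-0.2,-9.65,7.8],"yaw": 0,"jaw": 100}]'

```text
clock: 8.15
eef_pos: [620.0, -73.1, 68.7]
tcp_rot: [3.139, -0.006, -2.993]
contact_force: [0.2, -0.7, -1.2]
opening: 1.0
grasp_force: 0.0
```

Emit:
play_rows --steps '[{"delta_pos": [0,0,0],"yaw": 0,"jaw": 60},{"delta_pos": [0,0,0],"yaw": 0,"jaw": 45},{"delta_pos": [0,0,0],"yaw": 0,"jaw": 20},{"delta_pos": [0,0,0],"yaw": 0,"jaw": 20},{"delta_pos": [0,0,0],"yaw": 0,"jaw": 20},{"delta_pos": [0,0,0],"yaw": 0,"jaw": 20},{"delta_pos": [0,0,0],"yaw": 0,"jaw": 20},{"delta_pos": [0,0,0],"yaw": 0,"jaw": 20}]'

```text
clock: 8.95
eef_pos: [624.2, -75.6, 74.3]
tcp_rot: [-3.14, 0.003, -2.994]
contact_force: [-0.6, -3.9, 7.7]
opening: 0.331
grasp_force: 40.2
```

Emit:
play_rows --steps '[{"delta_pos": [0,0,0],"yaw": 0,"jaw": 60},{"delta_pos": [0,0,0],"yaw": 0,"jaw": 100},{"delta_pos": [0,0,0],"yaw": 0,"jaw": 100},{"delta_pos": [0,0,-4],"yaw": 0,"jaw": 100},{"delta_pos": [0,0,-8],"yaw": 0,"jaw": 100},{"delta_pos": [0,0,-9],"yaw": 0,"jaw": 80},{"delta_pos": [0,0,-9],"yaw": 0,"jaw": 80},{"delta_pos": [0,0,-9],"yaw": 0,"jaw": 80}]'

```text
clock: 9.75
eef_pos: [622.2, -74.5, 161.3]
tcp_rot: [3.141, -0.001, -2.993]
contact_force: [-0.5, -0.2, -0.8]
opening: 0.799
grasp_force: 0.0
```

Run:
```python
from h import *
rel([541.6,-57.5,71],0.148+np.pi)
im,d=vision.grab_frame("wrist");cv2.imwrite("pics/w2.png",im[:,:,::-1])
vv,uu=np.mgrid[0:480,0:640];k=d>0;P=wd(np.c_[uu[k],vv[k]],d[k])
from scipy.cluster.hierarchy import fcluster,linkage
roi=(P[:,0]>500)&(P[:,0]<660)&(abs(P[:,1]+29)<100)
for lo,hi in((104,114),(87,96)):
    Q=P[roi&(P[:,2]>lo)&(P[:,2]<hi)];L=fcluster(linkage(Q[:,:2]),4,"distance")
    for i in set(L):
        q=Q[L==i]
        if len(q)>15:print((lo,hi),len(q),np.round(q.mean(0),1),np.round(q.min(0)),np.round(q.max(0)))
```

```text
rel [7.7  2.87 9.04] turn 0.0
(104, 114) 465 [540.9 -58.3 105.3] [534. -65. 104.] [548. -52. 108.]
(104, 114) 320 [609.3   7.  107.8] [600.   4. 104.] [620.  11. 111.]
(104, 114) 288 [605.4  31.5 107.8] [596.  28. 104.] [616.  36. 111.]
(87, 96) 173 [605.2  30.6  91.2] [596.  29.  87.] [616.  32.  96.]
(87, 96) 148 [608.    5.6  91.6] [600.   4.  87.] [620.   9.  96.]
(87, 96) 28 [541.8 -63.7  91.1] [536. -65.  87.] [547. -61.  96.]
(87, 96) 241 [623.  -87.   90.7] [614. -90.  87.] [633. -84.  93.]
(87, 96) 248 [619.3 -62.4  90.7] [610. -66.  87.] [630. -59.  93.]
```

Emit:
play_rows --steps '[{"delta_pos": [4,1.5,0],"yaw": 0,"jaw": 80},{"delta_pos": [7.7,2.8,0],"yaw": 0,"jaw": 80},{"delta_pos": [7.75,2.85,1],"yaw": 0,"jaw": 80},{"delta_pos": [7.75,2.85,4],"yaw": 0,"jaw": 80},{"delta_pos": [7.75,2.85,7],"yaw": 0,"jaw": 80},{"delta_pos": [7.75,2.85,9],"yaw": 0,"jaw": 80},{"delta_pos": [7.75,2.85,9],"yaw": 0,"jaw": 50},{"delta_pos": [7.75,2.85,9],"yaw": 0,"jaw": 25}]' --grip_force 90

```text
clock: 10.6
eef_pos: [541.5, -57.9, 71.4]
tcp_rot: [3.141, -0.002, -2.993]
contact_force: [-0.0, -0.7, 1.2]
opening: 0.468
grasp_force: 0.0
```

Emit:
play_rows --steps '[{"delta_pos": [0,0,0],"yaw": 0,"jaw": 0},{"delta_pos": [0,0,0],"yaw": 0,"jaw": 0},{"delta_pos": [0,0,0],"yaw": 0,"jaw": 0},{"delta_pos": [0,0,0],"yaw": 0,"jaw": 0},{"delta_pos": [0,0,0],"yaw": 0,"jaw": 0},{"delta_pos": [0,0,0],"yaw": 0,"jaw": 0},{"delta_pos": [0,0,0],"yaw": 0,"jaw": 0},{"delta_pos": [0,0,0],"yaw": 0,"jaw": 0}]'

```text
clock: 11.4
eef_pos: [543.0, -58.9, 73.5]
tcp_rot: [-3.14, 0.002, -2.993]
contact_force: [0.9, -6.2, 0.2]
opening: 0.138
grasp_force: 87.7
```

```bash
cat >> h.py <<'E'
def gatepath(hinge,post0,th0,ths):
    "tool shifts for gate angles ths (clockwise) from the current pose at th0"
    s=r.sense();M=R.from_euler("xyz",s["tcp_rot"]);h=np.array(hinge);v=np.array(post0)-h
    f=lambda t:h+np.array([[np.cos(t),np.sin(t)],[-np.sin(t),np.cos(t)]])@v
    for t in ths:
        d=M.inv().apply(np.r_[f(t)-f(th0),0])/10;print(round(t,2),np.round(d,2),"turn",round(t-th0,3),np.round(f(t)))
E
python3 - <<'E'
from h import *
s=r.sense();print(s['eef_pos'],s['tcp_rot'],s['contact_force'])
psi=.148;p=np.array([541.3,-58]);ex=np.array([np.cos(psi),np.sin(psi)]);ey=np.array([-ex[1],ex[0]])
h=p+45*ex+130*ey;print("hinge",h)
gatepath(h,p,0,np.arange(.08,1.6,.08))
E
```

```text
[543.00157609 -58.94252455  73.48617527] [-3.13973609e+00  2.27561430e-03 -2.99294923e+00] [ 0.90694114 -6.22045749  0.15989373]
hinge [566.63822088  77.21455011]
0.08 [ 1.02  0.4  -0.  ] turn 0.08 [531. -56.]
0.16 [ 2.01  0.88 -0.01] turn 0.16 [520. -52.]
0.24 [ 2.96  1.44 -0.01] turn 0.24 [510. -48.]
0.32 [ 3.86  2.08 -0.01] turn 0.32 [500. -43.]
0.4 [ 4.71  2.78 -0.02] turn 0.4 [491. -37.]
0.48 [ 5.49  3.55 -0.02] turn 0.48 [482. -31.]
0.56 [ 6.22  4.38 -0.02] turn 0.56 [473. -24.]
0.64 [ 6.87  5.26 -0.03] turn 0.64 [466. -16.]
0.72 [ 7.45  6.2  -0.03] turn 0.72 [458.  -8.]
0.8 [ 7.96  7.18 -0.03] turn 0.8 [452.   1.]
0.88 [ 8.38  8.19 -0.03] turn 0.88 [446.  11.]
0.96 [ 8.72  9.24 -0.04] turn 0.96 [441.  20.]
1.04 [ 8.98 10.31 -0.04] turn 1.04 [437.  31.]
1.12 [ 9.15 11.39 -0.04] turn 1.12 [434.  41.]
1.2 [ 9.24 12.49 -0.04] turn 1.2 [431.  52.]
1.28 [ 9.24 13.59 -0.05] turn 1.28 [430.  63.]
1.36 [ 9.14 14.69 -0.05] turn 1.36 [429.  74.]
1.44 [ 8.97 15.77 -0.05] turn 1.44 [429.  85.]
1.52 [ 8.7  16.84 -0.05] turn 1.52 [430.  96.]
```

Emit:
play_rows --steps '[{"delta_pos": [0.5,0.2,0],"yaw": 0.04,"jaw": 0},{"delta_pos": [1.02,0.4,0],"yaw": 0.08,"jaw": 0},{"delta_pos": [1.5,0.65,0],"yaw": 0.12,"jaw": 0},{"delta_pos": [2.0,0.9,0],"yaw": 0.16,"jaw": 0},{"delta_pos": [2.5,1.15,0],"yaw": 0.2,"jaw": 0},{"delta_pos": [2.95,1.45,0],"yaw": 0.24,"jaw": 0},{"delta_pos": [3.4,1.75,0],"yaw": 0.28,"jaw": 0},{"delta_pos": [3.85,2.1,0],"yaw": 0.32,"jaw": 0}]'

```text
clock: 12.2
eef_pos: [501.5, -44.1, 73.5]
tcp_rot: [-3.14, 0.003, 2.969]
contact_force: [-1.1, -10.4, 1.1]
opening: 0.128
grasp_force: 88.4
```

Run:
```python
from h import *
s=r.sense();print(s['eef_pos'],s['tcp_rot'],s['contact_force'],s['opening'],s['qpos'])
gatepath([566.6,77.2],[541.3,-58],.32,np.arange(.4,1.56,.08))
for q in vision.grab_frame("wrist")[:0]:pass
```

```text
[501.46058226 -44.14999912  73.47128939] [-3.13999400e+00  2.53012681e-03  2.96868824e+00] [ -1.06565797 -10.38549069   1.09404535] 0.1281961420751662 [-0.0895682   0.38372488  2.0183685  -0.00268349  0.73711279 -1.48547335]
0.4 [ 1.02  0.4  -0.  ] turn 0.08 [491. -37.]
0.48 [ 2.01  0.88 -0.01] turn 0.16 [482. -31.]
0.56 [ 2.96  1.44 -0.01] turn 0.24 [473. -24.]
0.64 [ 3.86  2.07 -0.01] turn 0.32 [466. -16.]
0.72 [ 4.71  2.77 -0.02] turn 0.4 [458.  -8.]
0.8 [ 5.5   3.54 -0.02] turn 0.48 [452.   1.]
0.88 [ 6.22  4.37 -0.02] turn 0.56 [446.  11.]
0.96 [ 6.88  5.25 -0.03] turn 0.64 [441.  20.]
1.04 [ 7.46  6.18 -0.03] turn 0.72 [437.  31.]
1.12 [ 7.97  7.16 -0.03] turn 0.8 [434.  41.]
1.2 [ 8.39  8.17 -0.03] turn 0.88 [431.  52.]
1.28 [ 8.74  9.22 -0.04] turn 0.96 [430.  63.]
1.36 [ 9.   10.29 -0.04] turn 1.04 [429.  74.]
1.44 [ 9.17 11.37 -0.04] turn 1.12 [429.  85.]
1.52 [ 9.26 12.47 -0.04] turn 1.2 [430.  96.]
```

Emit:
play_rows --steps '[{"delta_pos": [0.5,0.15,0],"yaw": 0.04,"jaw": 0},{"delta_pos": [1.02,0.35,0],"yaw": 0.08,"jaw": 0},{"delta_pos": [1.5,0.55,0],"yaw": 0.12,"jaw": 0},{"delta_pos": [2.0,0.8,0],"yaw": 0.16,"jaw": 0},{"delta_pos": [2.5,1.05,0],"yaw": 0.2,"jaw": 0},{"delta_pos": [2.95,1.35,0],"yaw": 0.24,"jaw": 0},{"delta_pos": [3.4,1.65,0],"yaw": 0.28,"jaw": 0},{"delta_pos": [3.85,2.0,0],"yaw": 0.32,"jaw": 0}]'

```text
clock: 13.05
eef_pos: [466.9, -17.2, 73.4]
tcp_rot: [3.142, 0.002, 2.648]
contact_force: [-0.0, -6.7, 2.4]
opening: 0.136
grasp_force: 89.4
```

Emit:
play_rows --steps '[{"delta_pos": [0.5,0.2,0],"yaw": 0.04,"jaw": 0},{"delta_pos": [1.02,0.4,0],"yaw": 0.08,"jaw": 0},{"delta_pos": [1.5,0.65,0],"yaw": 0.12,"jaw": 0},{"delta_pos": [2.0,0.9,0],"yaw": 0.16,"jaw": 0},{"delta_pos": [2.5,1.15,0],"yaw": 0.2,"jaw": 0},{"delta_pos": [2.95,1.45,0],"yaw": 0.24,"jaw": 0},{"delta_pos": [3.4,1.75,0],"yaw": 0.28,"jaw": 0},{"delta_pos": [3.85,2.1,0],"yaw": 0.32,"jaw": 0}]'

```text
clock: 13.85
eef_pos: [442.5, 19.6, 73.4]
tcp_rot: [3.141, 0.002, 2.328]
contact_force: [-3.1, -7.0, 5.0]
opening: 0.137
grasp_force: 89.7
```

Run:
```python
from h import *
s=r.sense();print(s['eef_pos'],s['tcp_rot'],s['contact_force'],s['opening'],s['qpos'])
h=np.array([566.6,77.2]);v=np.array([541.3,-58])-h;w=s['eef_pos'][:2]-h
print("angle",np.arctan2(v[1],v[0])-np.arctan2(w[1],w[0]),np.hypot(*w),np.hypot(*v))
```

```text
[442.50076859  19.62488575  73.39174878] [3.14136345e+00 1.51421254e-03 2.32836477e+00] [-3.05380079 -7.00055205  5.04526549] 0.13733095376229518 [ 4.17019876e-02  3.10531961e-01  2.14244521e+00 -1.56341274e-03
  6.87449411e-01 -7.14658896e-01]
angle 0.9514164657498849 136.80465276301666 137.5468283894616
```

Emit:
play_rows --steps '[{"delta_pos": [0.5,0.2,0],"yaw": 0.04,"jaw": 0},{"delta_pos": [1.02,0.4,0],"yaw": 0.08,"jaw": 0},{"delta_pos": [1.5,0.65,0],"yaw": 0.12,"jaw": 0},{"delta_pos": [2.0,0.9,0],"yaw": 0.16,"jaw": 0},{"delta_pos": [2.5,1.15,0],"yaw": 0.2,"jaw": 0},{"delta_pos": [2.95,1.45,0],"yaw": 0.24,"jaw": 0},{"delta_pos": [3.4,1.75,0],"yaw": 0.28,"jaw": 0},{"delta_pos": [3.85,2.1,0],"yaw": 0.32,"jaw": 0}]'

```text
clock: 14.65
eef_pos: [431.1, 62.2, 73.4]
tcp_rot: [3.141, 0.001, 2.008]
contact_force: [-3.1, -5.5, 6.3]
opening: 0.136
grasp_force: 89.9
```

Emit:
play_rows --steps '[{"delta_pos": [0.5,0.2,0],"yaw": 0.04,"jaw": 0},{"delta_pos": [1.02,0.4,0],"yaw": 0.08,"jaw": 0},{"delta_pos": [1.5,0.65,0],"yaw": 0.12,"jaw": 0},{"delta_pos": [2.0,0.9,0],"yaw": 0.16,"jaw": 0},{"delta_pos": [2.5,1.15,0],"yaw": 0.2,"jaw": 0},{"delta_pos": [2.95,1.45,0],"yaw": 0.24,"jaw": 0},{"delta_pos": [3.4,1.75,0],"yaw": 0.28,"jaw": 0},{"delta_pos": [3.85,2.1,0],"yaw": 0.32,"jaw": 0}]'

```text
clock: 15.45
eef_pos: [433.7, 106.0, 73.3]
tcp_rot: [3.141, 0.001, 1.688]
contact_force: [-2.7, -6.6, 5.6]
opening: 0.136
grasp_force: 89.9
```

Emit:
play_rows --steps '[{"delta_pos": [0,0,0],"yaw": 0,"jaw": 0},{"delta_pos": [0,0,0],"yaw": 0,"jaw": 0},{"delta_pos": [0,0,0],"yaw": 0,"jaw": 0},{"delta_pos": [0,0,0],"yaw": 0,"jaw": 0},{"delta_pos": [0,0,0],"yaw": 0,"jaw": 0},{"delta_pos": [0,0,0],"yaw": 0,"jaw": 0},{"delta_pos": [0,0,0],"yaw": 0,"jaw": 0},{"delta_pos": [0,0,0],"yaw": 0,"jaw": 0}]'

```text
clock: 16.25
eef_pos: [433.7, 105.9, 73.4]
tcp_rot: [3.141, 0.0, 1.69]
contact_force: [-2.8, -4.7, 6.7]
opening: 0.139
grasp_force: 89.9
```

Run:
```python
from h import *
s=r.sense();print(s['contact_force'],s['opening'])
h=np.array([566.6,77.2]);v=np.array([541.3,-58])-h;w=s['eef_pos'][:2]-h
print("angle",(np.arctan2(v[1],v[0])-np.arctan2(w[1],w[0]))%(2*np.pi),np.hypot(*w))
a,_=vision.grab_frame("wrist");b,_=vision.grab_frame("top")
cv2.imwrite("pics/e.png",np.hstack([cv2.resize(a,(400,300)),cv2.resize(b[140:290,210:410],(400,300))])[:,:,::-1])
```

```text
[-2.77667586 -4.66643152  6.71836329] 0.138603209642651
angle 1.5984719403844974 135.94449081566964
```

View pics/e.png

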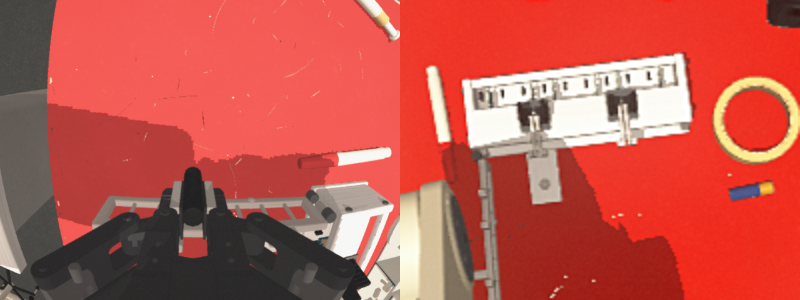

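The picture shows the gate standing square to the rack (right half, column ~485, rows 155–290), with the post held between the fingers (left half, ~190,190). The catches are still open, and the marker and tape have not moved.

```bash
python3 -c "
from h import *
print(r.sign_off())"
```

```text
the job is handed in; nothing more can be done
None
```

I squeezed the tall catch open, then the low one, and swung the gate out to about 1.6 rad (just past square); the arm is still holding it there by its post, and the job is handed in, though I was not shown a verdict.

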